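# Draw the agitator out through the hopper guard and fit it on the drive

### The arm

A 7-joint arm with a two-finger parallel gripper is mounted at the origin on the work surface. World frame = base frame: x ahead of the robot, y to its left, z up, the work surface at z = 0. Lengths are in mm, angles in rad, forces in N, time in s.
With the tool pointing down it reaches from about 400 to 850 mm from the base axis. Payload 4.4 kg.
Tool frame: the origin (TCP) lies midway between the tips of the shut fingers; the grasp point (between the pads) lies 19 mm behind it; z points along the fingers, y is the direction in which the jaws open and shut (so a half turn about z gives the same grasp; the last joint's range is limited). The gripper opens to 94 mm and grips with 3 to 60 N. Pads are 16 mm wide; open, the fingers measure 119 mm over their backs; the gripper's body (75 mm by 177 mm) begins 78 mm behind the grasp point.
Start: joints at [-0.066, 0.628, 0.038, 1.517, -0.027, 0.996, -0.02], TCP at [650.014, 0.028, 205.478] pointing down, gripper open.
Joint ranges: [-3.06, 3.06], [-0.37, 2.12], [-1.25, 1.32], [0.18, 2.47], [-1.1, 4.24], [0.23, 1.98], [-2.94, 2.94]. Speed limits (rad/s): [2.57, 2.57, 3.14, 3.14, 3.14, 3.14, 3.14].

### API

Orientations are given as a rotation vector (axis times angle).
In Python, from bench import manip gives the robot as it stands.
- The arm moves only by the tool jog_arm, never from a script. Its argument "series" is one flat list of numbers, 7 for each row, row after row: the finger opening in m, from 0 to 0.094, then the shift along the world's x, y, z in m, then the turn, a rotation vector about the world's x, y, z in degrees. In form: [hand, x, y, z, ax, ay, az, hand, x, y, z, ax, ay, az, ...]. A call has 1 to 20 rows; each row is the pose to reach, as a shift and turn from the pose commanded when the call began; what a row does not reach only later rows make up. A row lasts 1/8 s, in which the tool goes at most 62.5 mm and 10.7 degrees, less where a joint would pass 70% of its speed; a pose out of reach is approached as far as the arm can. A call with a gripper value outside its range is refused whole. The fingers move at their own pace and stop on an object; "grip_force" is the grip in N (left out, the last holds). Time passes only in rows, so rows that repeat a pose let the fingers close. It gives the time, the measured TCP pose, the force and the opening at its end, in the units of the state.
- manip.state(): the state, without advancing time (a new reading comes with each control period).
- manip.capture(name): name is "scene" or "side" or "wrist"; returns the picture (480x640x3 uint8, blue, green, red); there is no depth.
- manip.camera_info(name): a dict with "mtx" (3x3 intrinsics, pixels), "k1" (the pictures are not rectified: a ray, as slopes to the right and down, at radius r is drawn at 1 + k1 r^2 times it, then the intrinsics apply), "eye" and "rotation" of the camera in the world. Camera axes: x right, y down, z forward; pixel columns grow to the right and rows downward; lengths in mm; the calibration is good to about 2 mm. A picture is of the moment at which its call begins: read the wrist's pose just before it. camera_info takes no time and is no camera call; for the wrist camera it gives the pose at the moment of the call.
- manip.finish_job(): hands the job in, once; it reports no verdict.
The state is a dict: "time": time; "joint_pos": joint angles; "joint_velocities": joint speeds; "effort": joint torques, N m; "tool_pos": TCP position; "tcp_rot": TCP orientation; "contact_force": force on the tool from outside, world axes, zero at the start; "moment": the same for the moment, N m; "finger_gap": finger opening in mm.
Only numpy, scipy, OpenCV 4.12 (cv2) and the standard library are available. Lean on these libraries where they do the work, as an engineer would, in place of code of your own. Each camera call takes 0.05 s, during which the arm holds its last target.

### The job

Take the agitator out of the hopper: lift it off its bearing, turn it under the clear guard until its blade lines up with the guard's slot, and draw it out through the slot without forcing it. Then fit it on the drive unit that stands on the bench: set its foot on the coupling, turn it until the tang drops into the coupling's slot, and leave it standing upright, fully home. Leave the other things on the bench where they are.

Things in the scene. Friction and masses are not known exactly. Their poses are not given: they have to be found in the camera images.
- hopper: Fixed round steel hopper on four legs, 190 mm across. Origin on the bench on its axis; z up, x along the slot of its guard. Inside it is open, 158 mm or more across at the height of the agitator's blade. At its bottom, on the axis, is a round bearing bore 22 mm wide, from 20 to 50 mm above the bench, in which the agitator's foot stands to begin with.
- guard_slot (a point): Centre of the top face of the hopper's fixed guard, a clear plastic disc 5 mm thick, 145 to 150 mm above the bench, on the hopper's axis. It has one through slot, 134 mm long along this x axis and 23 mm wide, through which the agitator's shaft stands up.
- agitator_grip (a point): Loose steel agitator, 0.3 to 0.55 kg, 181 mm tall, upright in the hopper. This is the centre of its black T-handle: a bar 90 mm long along this x axis, 14 mm thick along y, 22 mm high; z points up along the shaft. A plain 14 mm shaft runs down from the handle. At the start the handle's centre is 40 mm above the guard's top and the blade, 20 mm below the guard, is turned 20 to 83 degrees anticlockwise of the slot.
- agitator_web (a point): Point on the agitator's shaft at mid-height of its flat white plastic blade, 80 mm below the handle's centre; axes are the handle's, not the blade's. The blade is 120 mm wide, 8 mm thick, from 15 mm above to 15 mm below this point (below that 60 mm wide, down to 42 mm). Seen from above it is clamped firmly 12 to 63 degrees anticlockwise of the handle bar; the angle is not measured.
- agitator_foot (a point): Lower end of the agitator on its axis, 170 mm below the handle's centre; same axes. The lowest 18 mm is a flat tang 20 mm wide along x (parallel to the handle bar) and 9 mm thick along y; above it is a round hub of 20 mm, whose flat shoulder 18 mm above this point bears on the coupling's top when the tang is home.
- drive: Fixed drive unit: square gearbox with a motor (top 104 mm above the bench) that reaches out 220 mm along this x axis. Origin on the bench below the upright output shaft; z up. On the gearbox sits the output coupling, which cannot be turned by hand. Its slot stopped anywhere within 40 degrees either side of this x axis; that angle is not measured.
- coupling_top (a point): Centre of the flat top of the coupling, a steel block 42 mm square, 106 mm above the bench. In it is a slot 23 mm long, 12 mm wide, 22 mm deep. Axes are the drive unit's, not the slot's. With the tang home the agitator's foot is 18 mm below this point.
- wrench_mid (a point): Bystander: a loose steel wrench, 180 mm, lying on the bench; its middle.
- seal_mid (a point): Bystander: a loose rubber ring, 72 mm across, 8 mm high; its centre.
- cup_mid (a point): Bystander: a loose steel cup, 68 mm across, 65 mm high; its centre.
- screwdriver_mid (a point): Bystander: a loose screwdriver, 190 mm, lying on the bench; its middle.
- brush_mid (a point): Bystander: a loose brush, 200 mm, lying on the bench; its middle.
- oil_mid (a point): Bystander: a loose plastic bottle, 56 mm across, 150 mm high; its centre.
- nozzle_mid (a point): Bystander: a loose aluminium nozzle body, 64 mm across, 70 mm high; its centre.
Not all that is in view belongs to the job. Of the things like the part that bears agitator_grip, leave any that is red; of the rest the larger one is meant.

How it is judged:
By the outcome, as a careful person would: the job done as asked, in the order asked, and still so for the second after the job is handed in, with the robot touching nothing.
It also fails if it takes over 72 s, if anything falls off the work surface, if the arm or the gripper's body presses on something with over 40 N, if the wrist force passes 120 N, or if a joint passes its speed limit or range.

## Working session

There is one attempt and no reset: what is moved stays moved. The work goes in short steps, Python scripts to look and compute and a tool call to move; the robot and the scene stay as the last step left them, time stands still between calls to the robot, and variables do not carry over. Pictures are saved under pics/ and viewed, and the job is handed in when it is done.

Besides the shell and the picture viewer there is one more tool, called after "Emit:" as a command line: name --argument value ..., lists and objects as JSON in quotes. jog_arm: Moves the arm, as the interface text tells. Its arguments: {"type":"object","properties":{"series":{"type":"array","items":{"type":"number"}},"grip_force":{"type":"number"}},"required":["series"]}

```bash
ls; mkdir -p pics
python3 - <<'E'
from bench import manip
import cv2
for n in ["scene","side","wrist"]:
    i=manip.camera_info(n); im=manip.capture(n); cv2.imwrite(f"pics/{n}0.png",im); print(n,i)
print(manip.state())
E
```

```text
pics
scene {'mtx': array([[595.45735962,   0.        , 320.33724811],
       [  0.        , 595.45735962, 237.44702029],
       [  0.        ,   0.        ,   1.        ]]), 'k1': -0.06827851050056308, 'eye': array([1694.07090528, -151.61832382,  960.5448593 ]), 'rotation': array([-1.74593883, -1.52280286,  0.80048369])}
side {'mtx': array([[498.18219707,   0.        , 314.8875101 ],
       [  0.        , 498.18219707, 243.78864241],
       [  0.        ,   0.        ,   1.        ]]), 'k1': -0.09345386437717093, 'eye': array([ 526.49456686, -996.94223857,  835.09836905]), 'rotation': array([-2.19344192,  0.02224041, -0.04314812])}
wrist {'mtx': array([[429.94628935,   0.        , 317.99523768],
       [  0.        , 429.94628935, 237.72655073],
       [  0.        ,   0.        ,   1.        ]]), 'k1': -0.08897680290903494, 'eye': array([650.72988867,  67.03918252, 383.67875414]), 'rotation': array([ 2.90169862e+00,  2.27148107e-05, -2.35844969e-03])}
{'time': 0.15, 'joint_pos': array([-0.06579288,  0.62915235,  0.038439  ,  1.5180703 , -0.02700207,
        0.99627802, -0.02002811]), 'joint_velocities': array([-0.00048507, -0.00304357, -0.00023444, -0.00245965, -0.00016945,
       -0.00061873, -0.00034845]), 'effort': array([ 1.52036100e-03, -5.50088596e+01,  1.14465751e+00, -1.86816269e+01,
       -5.22438856e-02,  2.09789607e-02,  9.34746663e-05]), 'tool_pos': array([6.49532147e+02, 3.60846374e-02, 2.04774820e+02]), 'tcp_rot': array([-2.22077520e+00, -2.22071475e+00,  1.54218716e-03]), 'contact_force': array([-0.30530249, -0.07021064,  0.66280916]), 'moment': array([ 0.03169716, -0.00712871,  0.03682434]), 'finger_gap': 94.01680214812434}
```

View pics/scene0.png

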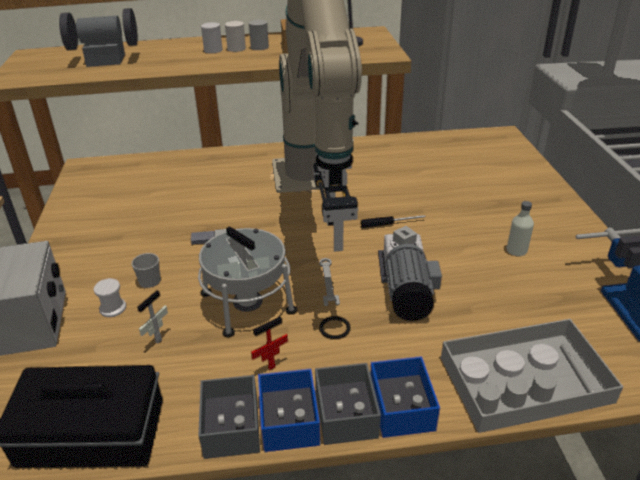

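View pics/side0.png

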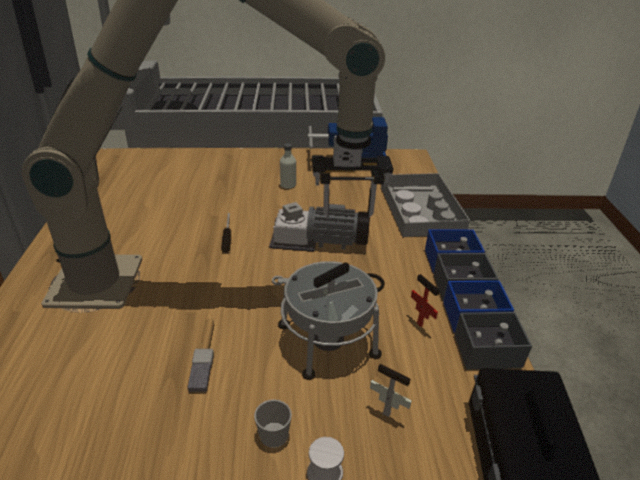

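View pics/wrist0.png

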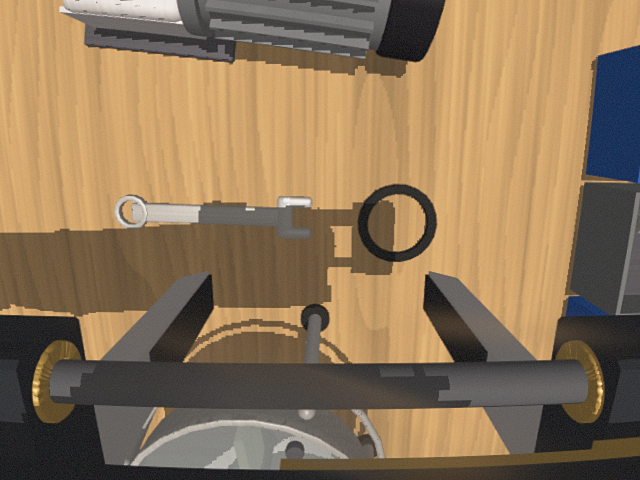

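```bash
cat > h.py <<'E'
import numpy as np, cv2
from scipy.spatial.transform import Rotation as Rn
def ray(info,uv):
    p=cv2.undistortPoints(np.array(uv,float).reshape(-1,1,2),info['mtx'],np.array([info['k1'],0,0,0.])).reshape(-1,2)
    d=np.c_[p,np.ones(len(p))]@Rn.from_rotvec(info['rotation']).as_matrix().T
    return np.array(info['eye']),d
def onz(info,uv,z):
    e,d=ray(info,uv); return e+d*((z-e[2])/d[:,2])[:,None]
def proj(info,P):
    R=Rn.from_rotvec(info['rotation']).as_matrix(); q=(np.atleast_2d(P)-info['eye'])@R
    x=q[:,:2]/q[:,2:]; r2=(x**2).sum(1,keepdims=True); x=x*(1+info['k1']*r2)
    return x@info['mtx'][:2,:2].T+info['mtx'][:2,2]
def tri(i1,a,i2,b):
    e1,d1=ray(i1,a);e2,d2=ray(i2,b);out=[]
    for u,v in zip(d1,d2):
        s=np.linalg.lstsq(np.c_[u,-v],e2-e1,rcond=None)[0]
        p,q=e1+s[0]*u,e2+s[1]*v; out.append(np.r_[(p+q)/2,np.linalg.norm(p-q)])
    return np.array(out)
E
python3 - <<'E'
import cv2
a=cv2.imread('pics/scene0.png')[215:345,130:310]; b=cv2.imread('pics/side0.png')[250:420,270:450]
cv2.imwrite('pics/c1.png',cv2.resize(a,None,fx=4,fy=4,interpolation=2)); cv2.imwrite('pics/c2.png',cv2.resize(b,None,fx=3.5,fy=3.5,interpolation=2))
c=cv2.imread('pics/scene0.png')[205:325,360:460]; d=cv2.imread('pics/side0.png')[190:260,260:380]
cv2.imwrite('pics/c3.png',cv2.resize(c,None,fx=5,fy=5,interpolation=2)); cv2.imwrite('pics/c4.png',cv2.resize(d,None,fx=6,fy=6,interpolation=2))
E
```

```text
(no output)
```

View pics/c1.png

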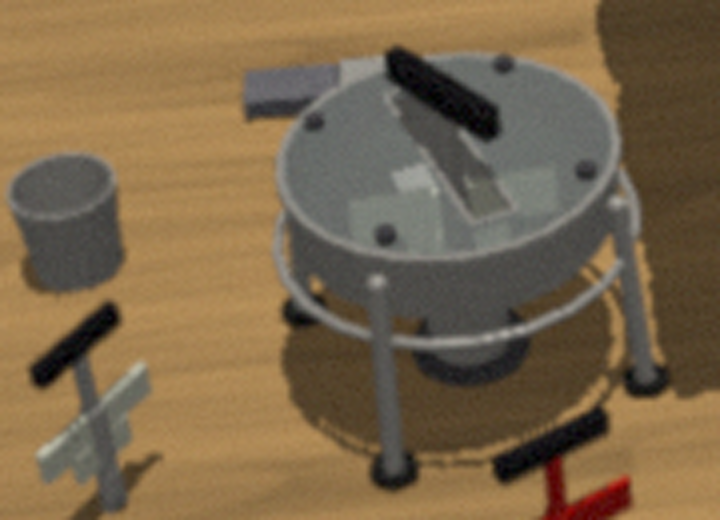

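View pics/c2.png

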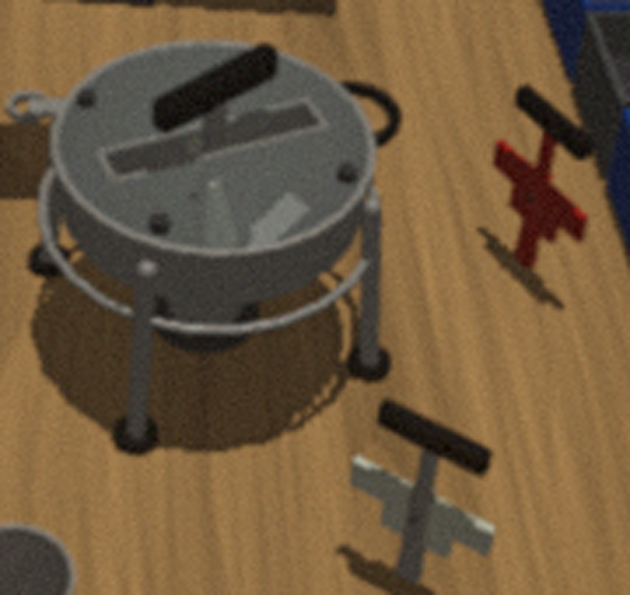

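View pics/c3.png

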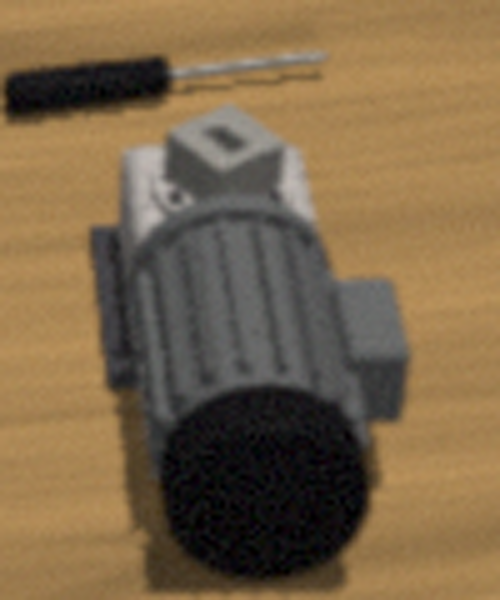

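View pics/c4.png

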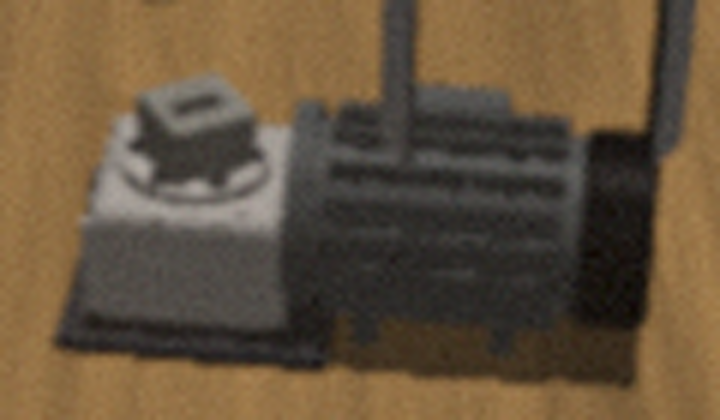

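Run:
```python
from bench import manip
from h import *
sc=manip.camera_info('scene'); sd=manip.camera_info('side')
print(tri(sc,[(240.5,238),(405,232.6)],sd,[(331.4,274.9),(292.5,207)]))
a=cv2.imread('pics/scene0.png');b=cv2.imread('pics/side0.png')
# handle ends
S=lambda p:(130+p[0]/4,215+p[1]/4); D=lambda p:(270+p[0]/3.5,250+p[1]/3.5)
# handle ends scene (390,62)->-?, side
print(onz(sc,[S((392,65)),S((490,120))],190)); print(onz(sd,[D((165,112)),D((268,60))],190))
# slot ends side / scene z150
print(onz(sd,[D((103,165)),D((320,112))],150)); print(onz(sc,[S((397,97)),S((492,212))],150))
# guard screws
print(onz(sd,[D((87,97)),D((348,173)),D((158,223))],152)); print(onz(sc,[S((315,120)),S((502,62)),S((586,168)),S((385,235))],152))
# coupling top z 106
C=lambda p:(360+p[0]/5,205+p[1]/5); E=lambda p:(260+p[0]/6,190+p[1]/6)
print(onz(sc,[C((205,128)),C((243,150))],106)); print(onz(sd,[E((177,108)),E((216,97))],106))
```

```text
[[ 599.96521127 -204.08137986  188.33171802    2.93615736]
 [ 518.42902281  197.87667722  104.48289683    1.44968379]]
[[ 569.46977049 -230.92084587  190.        ]
 [ 630.7877614  -177.50250464  190.        ]]
[[ 570.37380591 -230.51394643  190.        ]
 [ 633.67474036 -182.71289077  190.        ]]
[[ 534.98888579 -231.01352155  150.        ]
 [ 667.97745806 -183.54991658  150.        ]]
[[ 544.55976222 -232.18795405  150.        ]
 [ 661.29305089 -180.81085339  150.        ]]
[[ 525.60092052 -170.89968928  152.        ]
 [ 678.09508154 -241.33041389  152.        ]
 [ 565.55828766 -282.25183211  152.        ]]
[[ 563.19923995 -279.2775758   152.        ]
 [ 520.8207079  -169.60458452  152.        ]
 [ 631.94530276 -127.07831172  152.        ]
 [ 675.37750604 -238.99650884  152.        ]]
[[509.47217411 190.05166971 106.        ]
 [530.82324636 204.13013826 106.        ]]
[[510.43186131 188.77951222 106.        ]
 [528.53962454 198.64873449 106.        ]]
```

Emit:
jog_arm --series '[0.094,-0.01,-0.02,0.05,0,0,0,0.094,-0.02,-0.07,0.1,0,0,0,0.094,-0.03,-0.12,0.13,0,0,0,0.094,-0.04,-0.17,0.135,0,0,0,0.094,-0.05,-0.215,0.135,0,0,0,0.094,-0.05,-0.234,0.135,0,0,0,0.094,-0.05,-0.234,0.135,0,0,0,0.094,-0.05,-0.234,0.135,0,0,0]'

```text
time: 1.15
tool_pos: [600.9, -231.0, 340.0]
tcp_rot: [-2.216, -2.224, -0.002]
contact_force: [-0.3, -0.2, 0.2]
finger_gap: 94.4
```

Run:
```python
from bench import manip
import cv2,pickle
i=manip.camera_info('wrist');im=manip.capture('wrist');cv2.imwrite('pics/w1.png',im);pickle.dump(i,open('w1.pkl','wb'))
s=manip.state();print(s['time'],s['tool_pos'],s['tcp_rot'])
```

```text
1.2 [ 600.93343813 -230.98883836  340.12233319] [-2.21626995e+00 -2.22456141e+00 -2.01889666e-03]
```

View pics/w1.png

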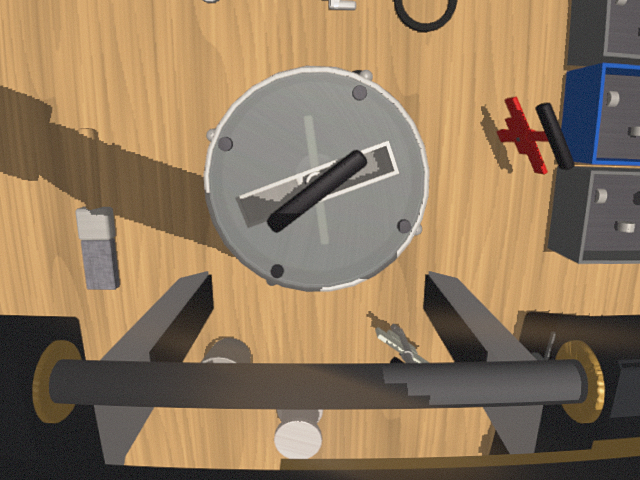

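Run:
```python
import cv2
a=cv2.imread('pics/w1.png')[65:295,200:435]
cv2.imwrite('pics/c5.png',cv2.resize(cv2.convertScaleAbs(a,alpha=1.3,beta=0),None,fx=2.55,fy=2.55,interpolation=2))
```

```text
(no output)
```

View pics/c5.png

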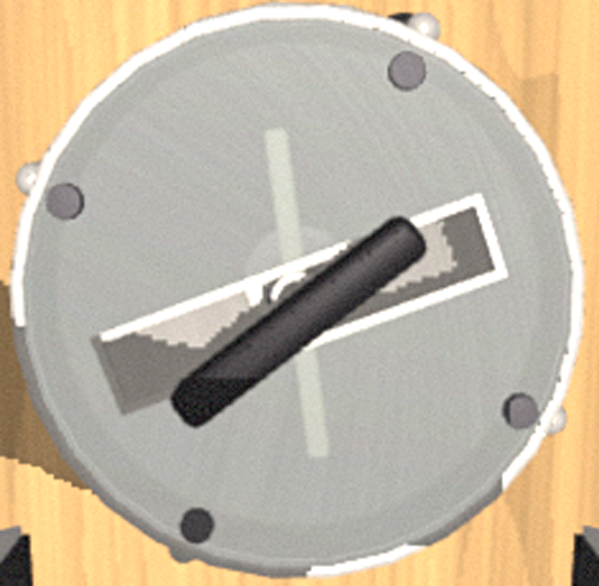

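Run:
```python
import pickle
from h import *
w=pickle.load(open('w1.pkl','rb')); im=cv2.imread('pics/w1.png')
C=lambda pts:[(200+x/2.55,65+y/2.55) for x,y in pts]
def ang(a,b): d=b-a; return np.degrees(np.arctan2(d[1],d[0]))
s=onz(w,C([(95,335),(480,195),(505,272),(122,413)]),150); print('slot',s,s.mean(0),ang(s[0],s[1]),ang(s[3],s[2]))
b=onz(w,C([(319,456),(277,130)]),125); print('blade',b,b.mean(0),ang(b[0],b[1]),np.linalg.norm(b[0]-b[1]))
sub=im.copy(); m=(im.max(2)<75).astype(np.uint8); 
mm=np.zeros_like(m); mm[140:240,255:380]=m[140:240,255:380]; mm=cv2.morphologyEx(mm,cv2.MORPH_OPEN,np.ones((3,3)))
n,l,st,c=cv2.connectedComponentsWithStats(mm); k=1+st[1:,4].argmax()
r=cv2.minAreaRect(np.argwhere(l==k)[:,::-1].astype(np.float32)); print(r,st[k])
bp=cv2.boxPoints(r); h=onz(w,bp,190); print('handle',h.mean(0),ang(h[0],h[1]),ang(h[1],h[2]))
h=onz(w,bp,201); print(np.linalg.norm(h[0]-h[1]),np.linalg.norm(h[1]-h[2]))
e,d=ray(w,C([(60,200),(407,70),(520,410),(197,525)]));
sx=onz(w,C([(65,201),(407,71),(520,410),(197,525)]),153); print('screws',sx, sx.mean(0))
```

```text
slot [[ 531.88742988 -217.16765226  150.        ]
 [ 660.97296412 -170.0856795   150.        ]
 [ 670.32641295 -195.41357245  150.        ]
 [ 540.20212295 -244.27054999  150.        ]] [ 600.84723247 -206.73436355  150.        ] 20.038667117823483 20.57934584505954
blade [[ 608.74696882 -265.79416552  125.        ]
 [ 593.32234969 -148.56536114  125.        ]] [ 601.03465926 -207.17976333  125.        ] 97.49575023728656 118.23921283840447
((316.0458984375, 190.56027221679688), (20.037303924560547, 118.17843627929688), 52.69605255126953) [ 267  150  100   82 2057]
handle [ 599.70402603 -207.32694909  190.        ] 37.40846198052883 -51.33997235508449
87.75385266097307 14.673810476138312
screws [[ 524.10878037 -172.27681195  153.        ]
 [ 635.66132906 -130.95093138  153.        ]
 [ 677.01586888 -242.11955944  153.        ]
 [ 565.65369465 -283.71850134  153.        ]] [ 600.60991824 -207.26645103  153.        ]
```

Emit:
jog_arm --series '[0.06,0,0.01,0,0,0,-10,0.06,0,0.02,-0.02,0,0,-20,0.06,0,0.027,-0.05,0,0,-30,0.06,0,0.027,-0.075,0,0,-40,0.06,0,0.027,-0.1,0,0,-48,0.06,0,0.027,-0.1,0,0,-52,0.06,0,0.027,-0.1,0,0,-52,0.06,0,0.027,-0.1,0,0,-52]'

```text
time: 2.2
tool_pos: [600.6, -205.9, 240.9]
tcp_rot: [2.969, 1.027, 0.001]
contact_force: [0.2, -0.5, 1.1]
finger_gap: 59.7
```

Run:
```python
from bench import manip
import cv2,pickle
i=manip.camera_info('wrist');im=manip.capture('wrist');cv2.imwrite('pics/w2.png',im);pickle.dump(i,open('w2.pkl','wb'))
s=manip.state();print(s['time'],s['tool_pos'],s['tcp_rot'],s['joint_pos'])
from scipy.spatial.transform import Rotation as R
print(R.from_rotvec(s['tcp_rot']).as_matrix())
```

```text
2.25 [ 600.50890392 -206.25035012  240.90969522] [2.96925058e+00 1.02584702e+00 1.46687229e-03] [ 0.119676    0.58545791  0.28081492  1.52479515 -0.1774785   1.05560076
 -0.46187273]
[[ 7.86729322e-01  6.17297433e-01  9.23798333e-04]
 [ 6.17297550e-01 -7.86729750e-01  1.85948965e-04]
 [ 8.41565450e-04  4.23966945e-04 -9.99999556e-01]]
```

View pics/w2.png

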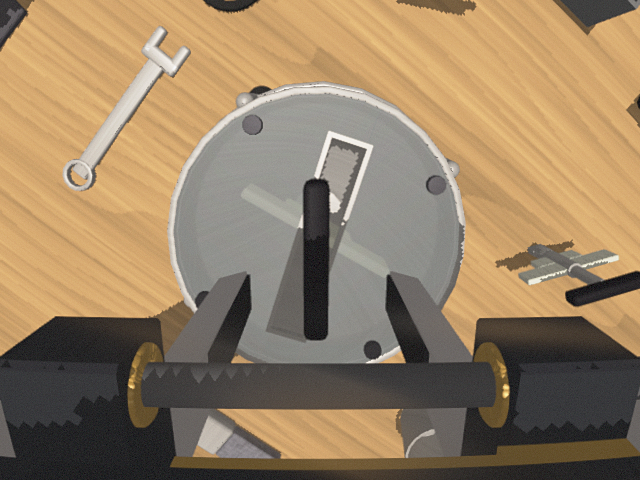

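Emit:
jog_arm --series '[0.06,0,0,-0.03,0,0,0,0.06,0,0,-0.055,0,0,0,0.06,0,0,-0.07,0,0,0,0.06,0,0,-0.07,0,0,0,0.0,0,0,-0.07,0,0,0,0.0,0,0,-0.07,0,0,0,0.0,0,0,-0.07,0,0,0,0.0,0,0,-0.07,0,0,0,0.0,0,0,-0.07,0,0,0]' --grip_force 55

```text
time: 3.38
tool_pos: [600.0, -206.9, 170.6]
tcp_rot: [-2.97, -1.023, -0.0]
contact_force: [-2.3, 2.4, 2.5]
finger_gap: 13.4
```

Emit:
jog_arm --series '[0,0,0,0.003,0,0,0,0,0,0,0.006,0,0,0,0,0,0,0.009,0,0,0,0,0,0,0.009,0,0,0,0,0,0,0.009,0,0,0]'

```text
time: 4.0
tool_pos: [599.9, -206.9, 179.4]
tcp_rot: [-2.97, -1.023, 0.0]
contact_force: [0.8, -0.8, -2.9]
finger_gap: 13.3
```

```bash
cat > st.py <<'E'
from bench import manip
import numpy as np
from scipy.spatial.transform import Rotation as R
np.set_printoptions(precision=3,suppress=True)
s=manip.state();M=R.from_rotvec(s['tcp_rot']).as_matrix()
print(s['time'],s['tool_pos'],'F',s['contact_force'],'M',s['moment'],s['finger_gap'],'jaw',np.degrees(np.arctan2(M[1,1],M[0,1])),'z',M[:,2],s['joint_pos'])
E
python3 st.py
```

```text
4.0 [ 599.908 -206.925  179.382] F [ 0.751 -0.803 -2.853] M [0.028 0.019 0.02 ] 13.299637699284968 jaw -51.999747083883804 z [-0.  0. -1.] [ 0.13   0.647  0.264  1.596 -0.198  0.925 -0.444]
```

Emit:
jog_arm --series '[0,0,0,0,0,0,-7,0,0,0,0,0,0,-15,0,0,0,0,0,0,-23,0,0,0,0,0,0,-31,0,0,0,0,0,0,-39,0,0,0,0,0,0,-47,0,0,0,0,0,0,-55,0,0,0,0,0,0,-63,0,0,0,0,0,0,-70,0,0,0,0,0,0,-77,0,0,0,0,0,0,-77,0,0,0,0,0,0,-77]'

```text
time: 5.5
tool_pos: [599.7, -206.4, 179.2]
tcp_rot: [-2.962, 1.045, 0.002]
contact_force: [-1.1, 0.0, -3.7]
finger_gap: 13.7
```

```bash
python3 st.py
python3 - <<'E'
from bench import manip
import cv2,pickle
for n in ['wrist','side','scene']:
    i=manip.camera_info(n);im=manip.capture(n);cv2.imwrite(f'pics/{n}3.png',im);pickle.dump(i,open(n+'3.pkl','wb'))
    if n=='side': cv2.imwrite('pics/c6.png',cv2.resize(im[240:390,260:400],None,fx=4,fy=4,interpolation=2))
    if n=='scene': cv2.imwrite('pics/c7.png',cv2.resize(im[200:330,180:310],None,fx=4.5,fy=4.5,interpolation=2))
E
```

```text
5.5 [ 599.662 -206.409  179.162] F [-1.078  0.037 -3.748] M [0.327 0.427 0.008] 13.673671208556119 jaw -128.86301424203197 z [-0.001  0.001 -1.   ] [-0.077  0.714  0.639  1.603 -0.487  0.99  -1.532]
```

View pics/wrist3.png

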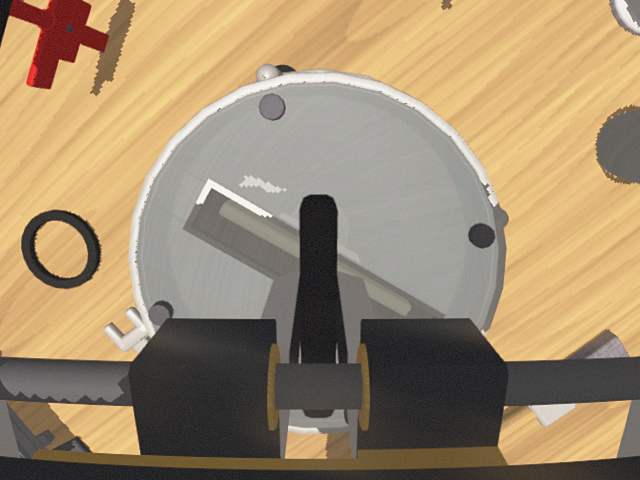

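View pics/c6.png

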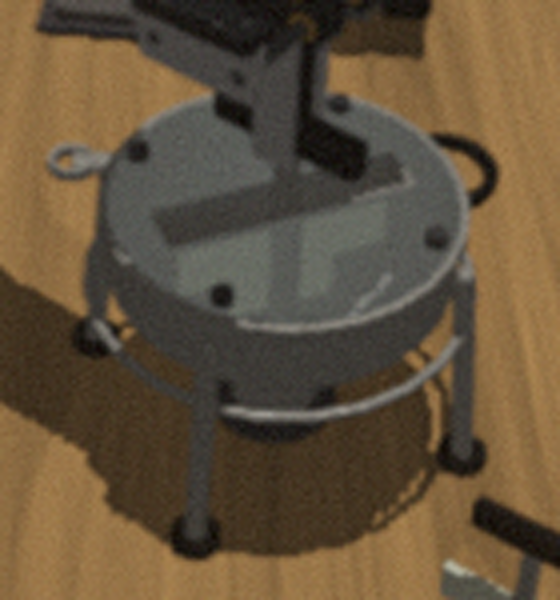

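View pics/c7.png

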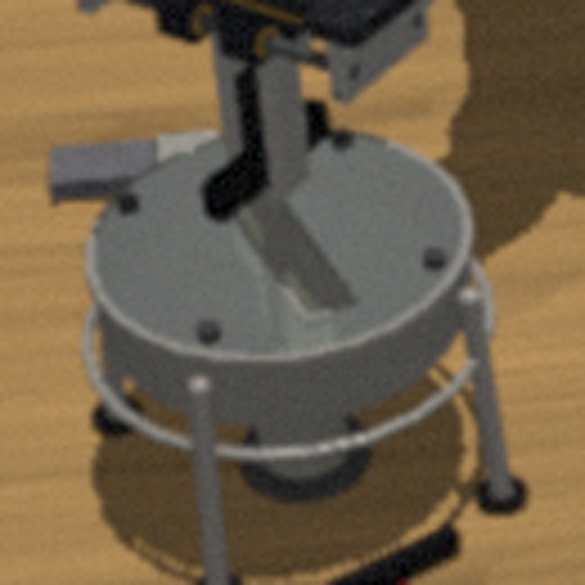

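Run:
```python
import cv2
a=cv2.imread('pics/wrist3.png')[165:325,175:455]
cv2.imwrite('pics/c8.png',cv2.resize(cv2.convertScaleAbs(a,alpha=1.5,beta=0),None,fx=2.8,fy=2.8,interpolation=2))
```

```text
(no output)
```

View pics/c8.png

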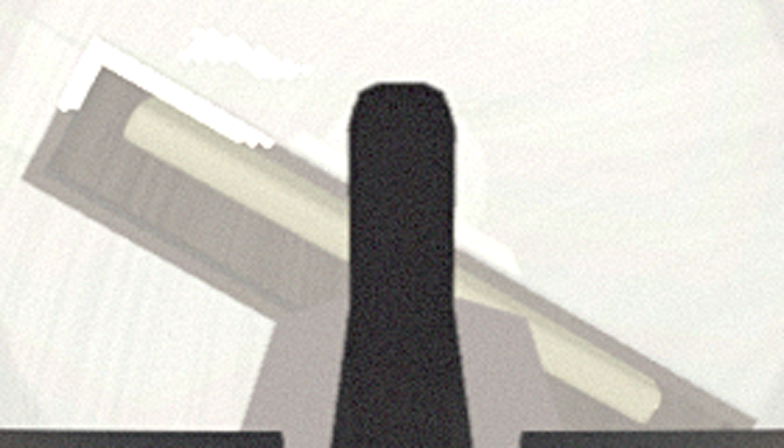

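Run:
```python
import pickle
from h import *
w=pickle.load(open('wrist3.pkl','rb'))
C=lambda pts:[(175+x/2.8,165+y/2.8) for x,y in pts]
def ang(a,b): d=b-a; return np.degrees(np.arctan2(d[1],d[0]))%180
for nm,p,z in [('bl low',[(125,135),(640,422)],134),('bl cen',[(136,118),(651,405)],134),('slot up',[(100,38),(755,420)],150),('slot lo',[(25,178),(300,310)],150),('slot left',[(100,38),(25,178)],150)]:
    q=onz(w,C(p),z); print(nm,q[:,:2],q.mean(0),ang(q[0],q[1]),np.linalg.norm(q[0]-q[1]))
```

```text
bl low [[ 654.59694413 -184.21771863]
 [ 545.63971041 -225.66755205]] [ 600.11832727 -204.94263534  134.        ] 20.827964069181633 116.57515803362278
bl cen [[ 655.71186162 -188.03093006]
 [ 547.23436712 -229.564134  ]] [ 601.47311437 -208.79753203  134.        ] 20.950540018599952 116.15667799604236
slot up [[ 670.06595778 -196.95023573]
 [ 539.82646829 -244.57558967]] [ 604.94621303 -220.7629127   150.        ] 20.08621378415262 138.6740745862031
slot lo [[ 660.11129765 -169.7282799 ]
 [ 610.33161571 -192.19482366]] [ 635.22145668 -180.96155178  150.        ] 24.290587243761564 54.614671307433156
slot left [[ 670.06595778 -196.95023573]
 [ 660.11129765 -169.7282799 ]] [ 665.08862772 -183.33925782  150.        ] 110.08670660240175 28.98499848809465
```

Emit:
jog_arm --series '[0,0,0,0.006,0,0,-0.5,0,0,0,0.012,0,0,-0.5,0,0,0,0.018,0,0,-0.5,0,0,0,0.024,0,0,-0.5,0,0,0,0.03,0,0,-0.5,0,0,0,0.03,0,0,-0.5]'

```text
time: 6.4
tool_pos: [600.8, -207.5, 210.5]
tcp_rot: [2.957, -1.061, 0.004]
contact_force: [-1.0, -0.2, -3.8]
finger_gap: 13.5
```

```bash
python3 st.py
python3 - <<'E'
from bench import manip
import cv2,pickle
im=manip.capture('wrist');cv2.imwrite('pics/w4.png',im)
E
```

```text
6.4 [ 600.801 -207.537  210.465] F [-0.955 -0.154 -3.785] M [ 0.077  0.038 -0.038] 13.541546295916712 jaw -129.49992839284306 z [ 0.002 -0.001 -1.   ] [-0.089  0.684  0.663  1.569 -0.465  1.049 -1.561]
```

View pics/w4.png

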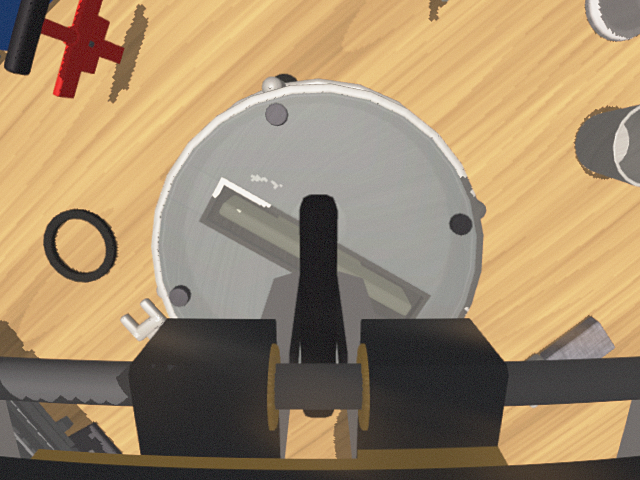

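Emit:
jog_arm --series '[0,0,0,0.012,0,0,0,0,0,0,0.024,0,0,0,0,0,0,0.036,0,0,0,0,0,0,0.048,0,0,0,0,0,0,0.06,0,0,0,0,0,0,0.072,0,0,0,0,0,0,0.084,0,0,0,0,0,0,0.096,0,0,0,0,0,0,0.108,0,0,0,0,0,0,0.12,0,0,0,0,0,0,0.128,0,0,0,0,0,0,0.128,0,0,0]'

```text
time: 7.95
tool_pos: [600.3, -207.3, 338.2]
tcp_rot: [2.957, -1.062, 0.002]
contact_force: [-0.2, 0.0, -4.1]
finger_gap: 13.9
```

```bash
python3 st.py
python3 - <<'E'
from bench import manip
import cv2,pickle
im=manip.capture('side');cv2.imwrite('pics/s5.png',im)
E
```

```text
7.95 [ 600.275 -207.265  338.182] F [-0.156  0.049 -4.108] M [0.08  0.076 0.006] 13.9339810544449 jaw -129.50231814579922 z [ 0.001 -0.001 -1.   ] [-0.11   0.583  0.721  1.381 -0.385  1.318 -1.637]
```

View pics/s5.png

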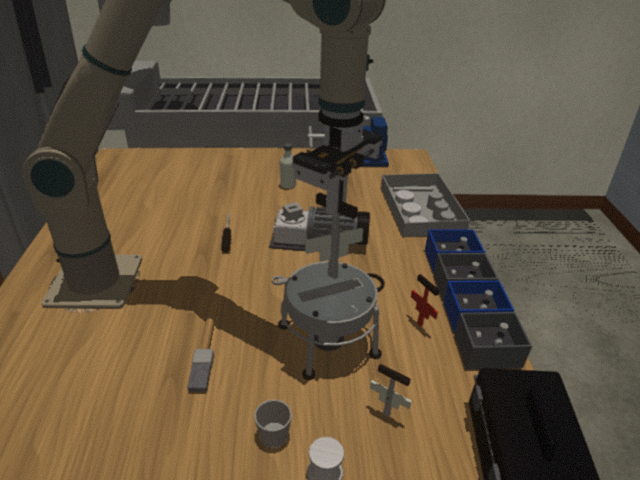

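Emit:
jog_arm --series '[0,0,0.015,0.002,0,0,3,0,-0.01,0.045,0.002,0,0,9,0,-0.025,0.08,0.002,0,0,16,0,-0.04,0.115,0.002,0,0,23,0,-0.055,0.15,0.002,0,0,30,0,-0.07,0.185,0.002,0,0,37,0,-0.085,0.22,0.002,0,0,44,0,-0.105,0.255,0.002,0,0,51,0,-0.12,0.29,0.002,0,0,58,0,-0.14,0.32,0.002,0,0,64,0,-0.152,0.348,0.002,0,0,68,0,-0.156,0.359,0.002,0,0,70,0,-0.156,0.359,0.002,0,0,70,0,-0.156,0.359,0.002,0,0,70]'

```text
time: 9.75
tool_pos: [444.6, 150.6, 339.5]
tcp_rot: [3.031, 0.823, 0.0]
contact_force: [0.5, -0.9, -3.1]
finger_gap: 13.6
```

```bash
python3 st.py
python3 - <<'E'
from bench import manip
import cv2,pickle
i=manip.camera_info('wrist');im=manip.capture('wrist');cv2.imwrite('pics/w6.png',im);pickle.dump(i,open('w6.pkl','wb'))
E
```

```text
9.75 [444.577 150.628 339.498] F [ 0.523 -0.906 -3.052] M [0.017 0.118 0.013] 13.58930832223416 jaw -59.63417567354726 z [ 0.    -0.001 -1.   ] [-0.704  0.237  0.403  1.804 -0.101  1.121 -1.308]
```

View pics/w6.png

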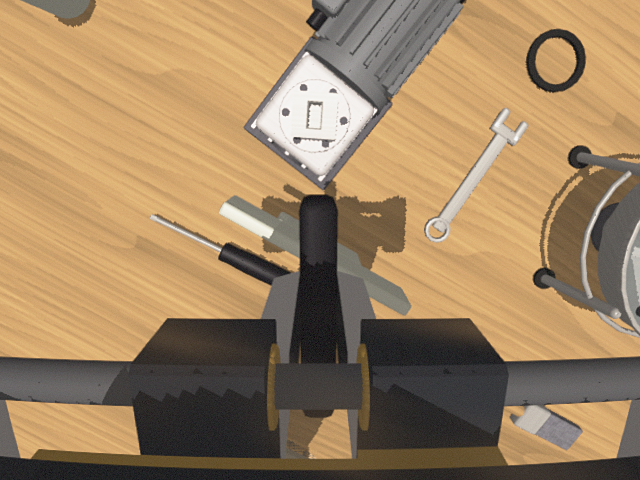

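Run:
```python
import cv2
a=cv2.imread('pics/w6.png')[80:155,275:360]
cv2.imwrite('pics/c9.png',cv2.resize(cv2.convertScaleAbs(a,alpha=0.9,beta=0),None,fx=8,fy=8,interpolation=2))
```

```text
(no output)
```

View pics/c9.png

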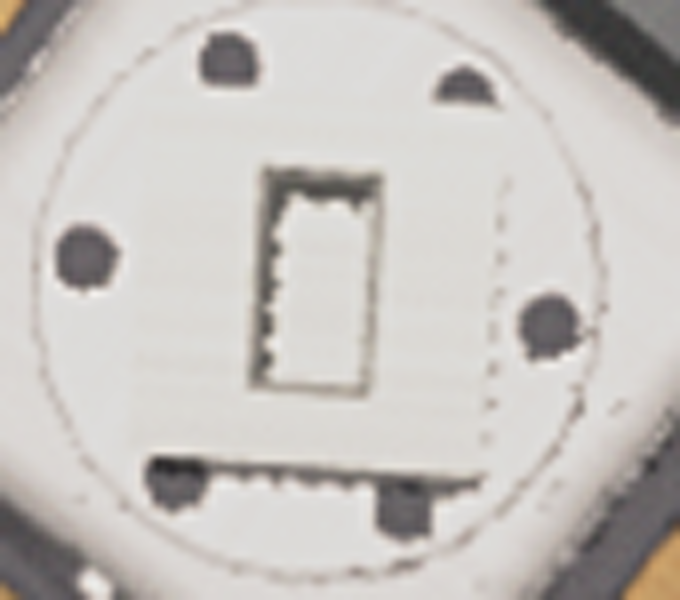

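Run:
```python
import cv2
a=cv2.imread('pics/w6.png')[180:330,205:425]
cv2.imwrite('pics/c10.png',cv2.resize(a,None,fx=3.6,fy=3.6,interpolation=2))
import pickle
from h import *
w=pickle.load(open('w6.pkl','rb'))
C=lambda pts:[(275+x/8,80+y/8) for x,y in pts]
def ang(a,b): d=b-a; return np.degrees(np.arctan2(d[1],d[0]))
q=onz(w,C([(260,170),(382,180),(370,395),(248,388)]),106); print(q,q.mean(0),ang(q[3],q[0]),ang(q[2],q[1]),ang(q[0],q[1])+90,ang(q[3],q[2])+90,np.linalg.norm(q[0]-q[1]),np.linalg.norm(q[3]-q[0]))
```

```text
[[525.14314048 206.4432145  106.        ]
 [531.29578749 193.7065107  106.        ]
 [509.54482636 182.53613152 106.        ]
 [503.03561854 195.25054963 106.        ]] [517.25484322 194.48410159 106.        ] 26.852323139607087 27.18312615091196 25.78353014553055 27.110396080412315 14.144917422665296 24.77939210586216
```

View pics/c10.png

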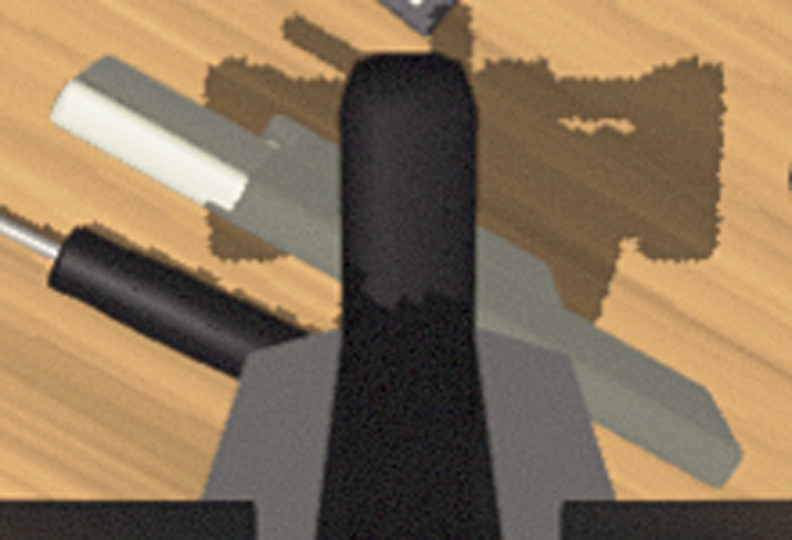

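Run:
```python
import pickle
from h import *
w=pickle.load(open('w6.pkl','rb'))
C=lambda pts:[(205+x/3.6,180+y/3.6) for x,y in pts]
q=onz(w,C([(62,99),(731,471)]),293.5); d=q[1]-q[0]
print(q,q.mean(0),np.linalg.norm(d),np.degrees(np.arctan2(d[1],d[0]))%180)
```

```text
[[445.80046272 208.24493982 293.5       ]
 [446.22251437  90.37050109 293.5       ]] [446.01148854 149.30772046 293.5       ] 117.87519431822325 90.20514773926634
```

Emit:
jog_arm --series '[0,0.02,0.012,0,0,0,-1,0,0.045,0.028,0,0,0,-2,0,0.065,0.04,-0.01,0,0,-3.4,0,0.0725,0.0455,-0.025,0,0,-3.4,0,0.0725,0.0455,-0.045,0,0,-3.4,0,0.0725,0.0455,-0.062,0,0,-3.4,0,0.0725,0.0455,-0.07,0,0,-3.4,0,0.0725,0.0455,-0.072,0,0,-3.4,0,0.0725,0.0455,-0.072,0,0,-3.4,0,0.0725,0.0455,-0.072,0,0,-3.4]'

```text
time: 11.05
tool_pos: [516.9, 197.6, 268.1]
tcp_rot: [-3.054, -0.736, -0.002]
contact_force: [-0.2, -0.3, -3.3]
finger_gap: 13.9
```

```bash
python3 st.py
python3 - <<'E'
from bench import manip
import cv2,pickle
for n in ['side','scene']:
    im=manip.capture(n);cv2.imwrite(f'pics/{n}7.png',im)
    c=im[150:255,255:355] if n=='side' else im[150:260,355:465]
    cv2.imwrite(f'pics/{n}7c.png',cv2.resize(c,None,fx=5.4,fy=5.4,interpolation=2))
E
```

```text
11.05 [516.885 197.588 268.114] F [-0.204 -0.274 -3.319] M [ 0.028  0.118 -0.027] 13.861523575590011 jaw -62.90037427783738 z [ 0.001  0.    -1.   ] [-0.674  0.442  0.383  1.717 -0.189  1.018 -1.323]
```

View pics/side7c.png

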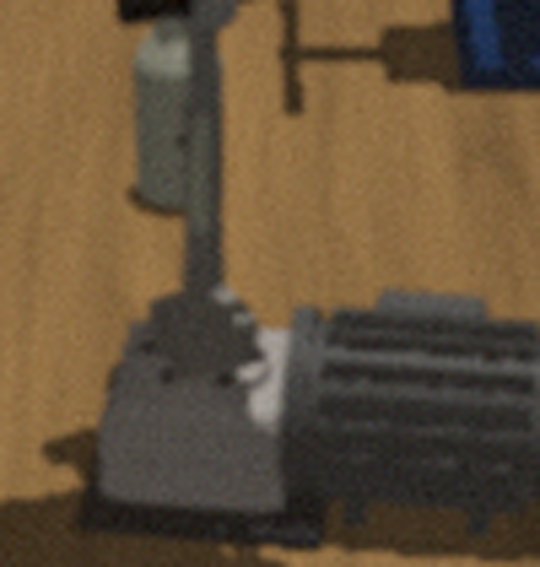

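View pics/scene7c.png

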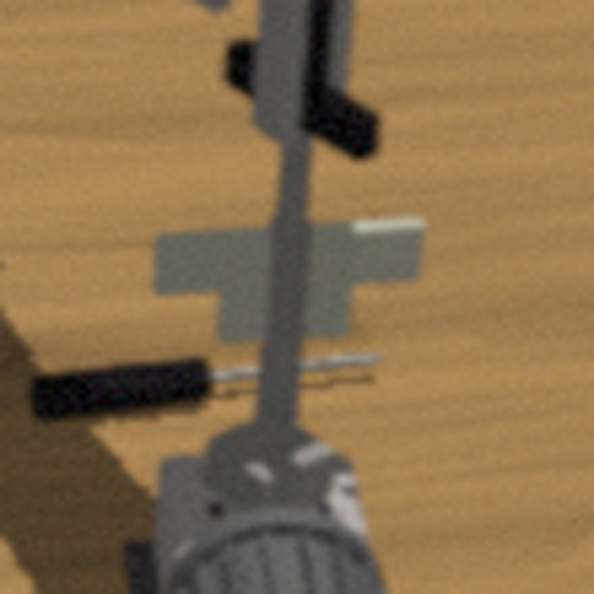

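Run:
```python
import cv2,numpy as np
a=cv2.imread('pics/scene0.png')[215:255,385:425]; b=cv2.imread('pics/scene7.png')[200:240,385:425]
c=cv2.imread('pics/side0.png')[190:230,272:312]; d=cv2.imread('pics/side7.png')[180:220,272:312]
f=lambda x,g:cv2.resize(cv2.convertScaleAbs(x,alpha=g,beta=0),None,fx=9,fy=9,interpolation=2)
cv2.imwrite('pics/cmp.png',np.vstack([np.hstack([f(a,1.2),f(b,2.2)])])); cv2.imwrite('pics/cmp2.png',np.hstack([f(c,1.2),f(d,2.2)]))
```

```text
(no output)
```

View pics/cmp.png

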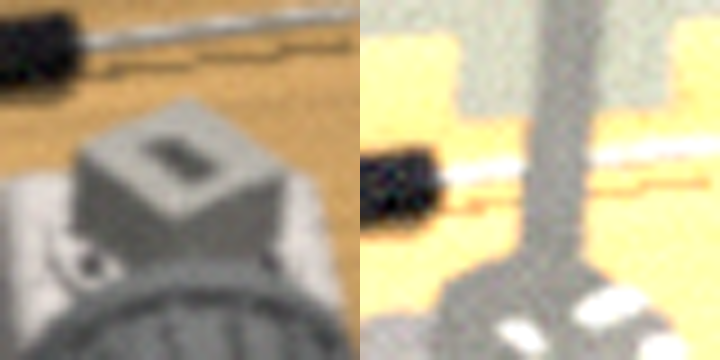

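View pics/cmp2.png

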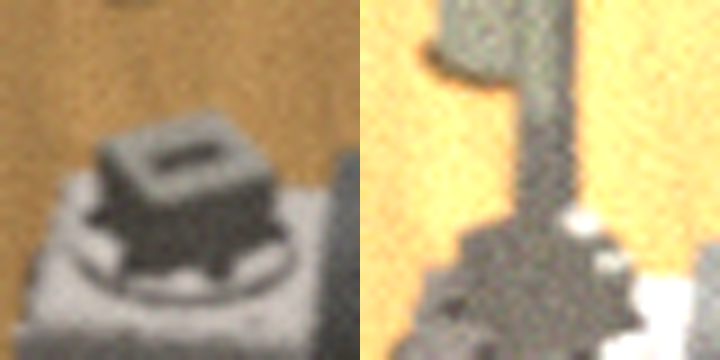

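Emit:
jog_arm --series '[0,0,-0.0017,-0.003,0,0,0,0,0,-0.0017,-0.006,0,0,0,0,0,-0.0017,-0.009,0,0,0,0,0,-0.0017,-0.011,0,0,0,0,0,-0.0017,-0.013,0,0,0,0,0,-0.0017,-0.0145,0,0,0,0,0,-0.0017,-0.0145,0,0,0]'

```text
time: 12.02
tool_pos: [516.5, 195.8, 252.9]
tcp_rot: [3.054, 0.736, -0.0]
contact_force: [-0.1, -0.4, -4.1]
finger_gap: 13.8
```

```bash
python3 st.py
```

```text
12.025 [516.451 195.823 252.853] F [-0.101 -0.377 -4.084] M [ 0.004  0.083 -0.044] 13.806274155298174 jaw -62.90243908294796 z [-0. -0. -1.] [-0.667  0.457  0.378  1.74  -0.197  0.983 -1.313]
```

Emit:
jog_arm --series '[0,0,0,-0.002,0,0,0,0,0,0,-0.004,0,0,0,0,0,0,-0.006,0,0,0,0,0,0,-0.008,0,0,0,0,0,0,-0.01,0,0,0,0,0,0,-0.012,0,0,0,0,0,0,-0.013,0,0,0,0,0,0,-0.013,0,0,0]'

```text
time: 13.02
tool_pos: [516.5, 195.8, 239.9]
tcp_rot: [3.054, 0.736, -0.0]
contact_force: [-0.3, 0.3, -4.2]
finger_gap: 13.5
```

```bash
python3 st.py
```

```text
13.025 [516.454 195.812 239.89 ] F [-0.292  0.338 -4.162] M [ 0.015  0.134 -0.003] 13.492072417760616 jaw -62.900464922314185 z [-0. -0. -1.] [-0.663  0.47   0.373  1.757 -0.204  0.952 -1.306]
```

Tang is entering without resistance. Going down to the shoulder contact.

Emit:
jog_arm --series '[0,0,0,-0.0007,0,0,0,0,0,0,-0.0014,0,0,0,0,0,0,-0.0021,0,0,0,0,0,0,-0.0028,0,0,0,0,0,0,-0.0028,0,0,0]'

```text
time: 13.65
tool_pos: [517.0, 196.0, 238.5]
tcp_rot: [-3.054, -0.736, -0.002]
contact_force: [-1.6, -0.5, 6.4]
finger_gap: 13.7
```

```bash
python3 st.py
```

```text
13.65 [516.995 195.995 238.466] F [-1.641 -0.538  6.438] M [-0.14   0.712 -0.025] 13.742388733076663 jaw -62.90189280543402 z [ 0.001  0.001 -1.   ] [-0.662  0.472  0.372  1.759 -0.206  0.947 -1.305]
```

Emit:
jog_arm --series '[0,0,0,0.0012,0,0,0,0,0,0,0.0012,0,0,0,0.03,0,0,0.0012,0,0,0,0.05,0,0,0.0012,0,0,0,0.05,0,0,0.0012,0,0,0,0.05,0,0,0.0012,0,0,0,0.05,0,0,0.0012,0,0,0]'

```text
time: 14.52
tool_pos: [516.5, 195.8, 238.4]
tcp_rot: [-3.054, -0.736, -0.0]
contact_force: [-0.1, 0.5, 0.5]
finger_gap: 50.0
```

```bash
python3 st.py;python3 - <<'E'
from bench import manip
import cv2
im=manip.capture('wrist');cv2.imwrite('pics/w8.png',im)
E
```

```text
14.525 [516.531 195.827 238.387] F [-0.051  0.517  0.514] M [0.063 0.075 0.014] 50.02199869547902 jaw -62.90178136860603 z [ 0.  0. -1.] [-0.663  0.472  0.372  1.759 -0.205  0.948 -1.305]
```

View pics/w8.png

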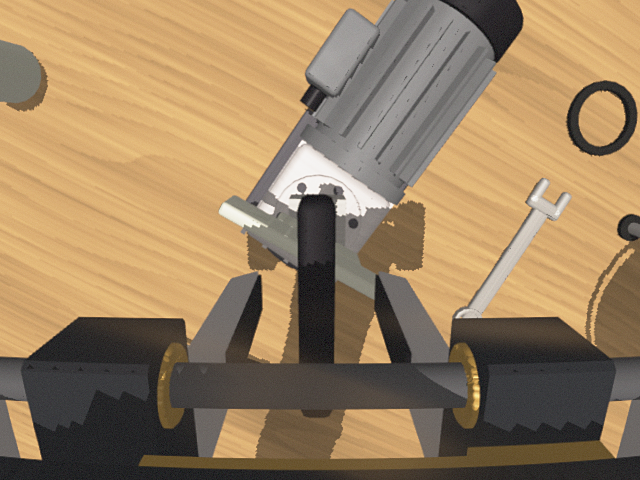

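Handle stands free between the open fingers. Withdraw straight up, then clear.

Emit:
jog_arm --series '[0.05,0,0,0.015,0,0,0,0.05,0,0,0.035,0,0,0,0.05,0,0,0.06,0,0,0,0.05,0,0,0.085,0,0,0,0.05,-0.015,-0.03,0.1,0,0,0,0.05,-0.03,-0.07,0.1,0,0,0,0.05,-0.04,-0.11,0.1,0,0,0,0.05,-0.05,-0.13,0.1,0,0,0,0.05,-0.05,-0.13,0.1,0,0,0,0.05,-0.05,-0.13,0.1,0,0,0]'

```text
time: 15.82
tool_pos: [467.0, 67.6, 338.5]
tcp_rot: [-3.053, -0.739, -0.001]
contact_force: [-0.3, 0.4, 0.2]
finger_gap: 50.1
```

```bash
python3 st.py;python3 - <<'E'
from bench import manip
import cv2,pickle
from h import *
for n in ['side','scene']:
    im=manip.capture(n);cv2.imwrite(f'pics/{n}9.png',im)
    c=im[130:260,240:370] if n=='side' else im[140:280,350:470]
    cv2.imwrite(f'pics/{n}9c.png',cv2.resize(c,None,fx=4,fy=4,interpolation=2))
    i=manip.camera_info(n); print(n,proj(i,[[517,196,258],[517,196,106],[517,196,178]])-((240,130) if n=='side' else (350,140)))
E
```

```text
15.825 [467.014  67.622 338.511] F [-0.307  0.376  0.166] M [ 0.032  0.05  -0.015] 50.1356063586034 jaw -62.779245922068164 z [ 0.001  0.001 -1.   ] [-0.552  0.245  0.448  1.801 -0.118  1.121 -1.16 ]
side [[51.69390077 27.20791398]
 [51.8745612  76.65099176]
 [51.78646776 53.99678224]]
scene [[58.23982793 39.03957219]
 [54.04744222 92.1065913 ]
 [55.98156329 67.7684845 ]]
```

View pics/side9c.png

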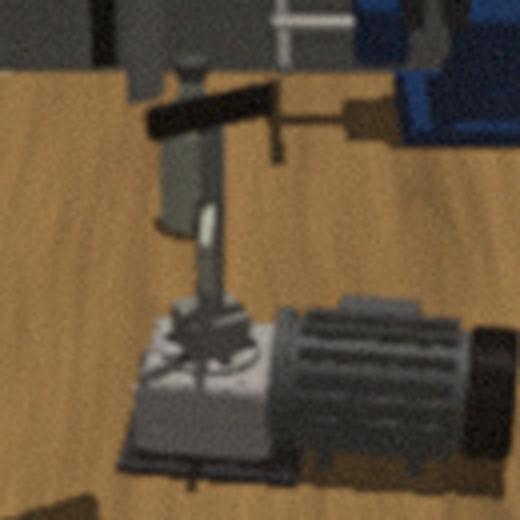

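View pics/scene9.png

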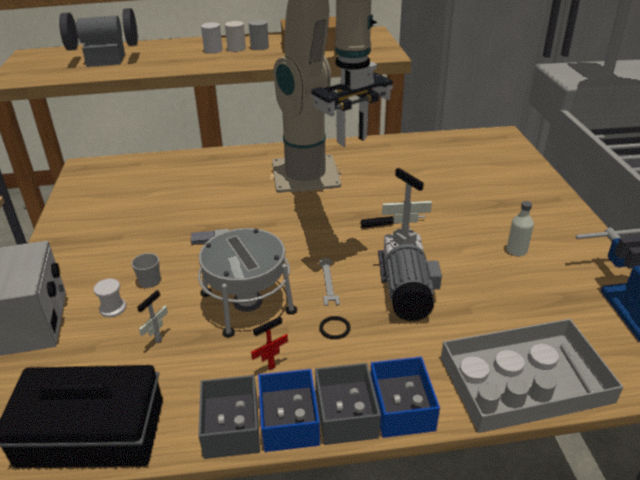

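View pics/scene9c.png

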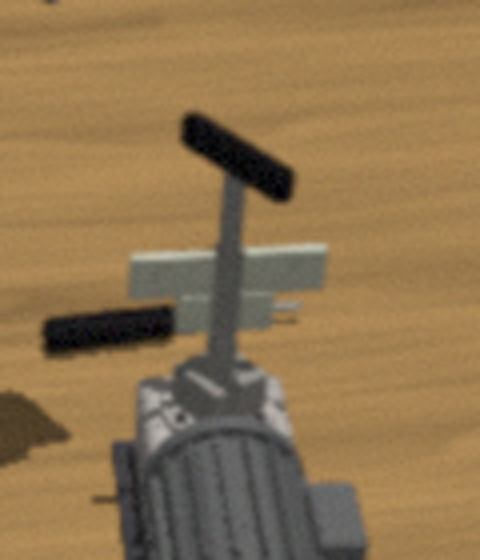

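```bash
python3 -c "
from bench import manip
print(manip.finish_job())"
```

```text
the job is handed in; nothing more can be done
None
```

The agitator is out of the hopper and standing upright on the drive unit, with its tang in the coupling's slot. I handed the job in at about 16 s of robot time.

- **Which one:** I took the agitator in the hopper and left the red one and the smaller pale one alone.
- **Taking it out:** I lifted it 9 mm, turned it 77.5° clockwise so the blade lined up with the guard's slot, and drew it straight up. Sideways forces stayed around 1 N at every check.
- **Fitting it:** The coupling's slot measured about 27°. The tang went in with no resistance, so I did not need to search by turning it. The shoulder met the coupling's top with about 10 N, at a tool height of 238.5 mm, where a fully home tang should put it.
- **Last checks:** After I let go and moved clear, both fixed cameras showed the handle within about 1–1.5 pixels (3–4 mm) of where it should be. The agitator was upright, the other things looked unmoved, and the tool read no outside force.
- **Disagreements:**
  - The cameras differed by 2–3 mm on where the coupling was. I settled it by comparing the shaft and the coupling in the same pictures.
  - The fixed cameras put the coupling's slot angle at about 29–33°. I used the closer wrist view's 27°.

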